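# Take down the top tier of a counter pen display

## Robot

A 6-joint arm with a two-finger parallel gripper is mounted at the origin on the work surface. World frame = base frame: x ahead of the robot, y to its left, z up, the work surface at z = 0. Lengths are in m, angles in rad, forces in N, time in s.
With the tool pointing down it reaches from about 0.35 to 0.725 m from the base axis. Payload 6 kg.
Tool frame: the origin (TCP) lies at the very end of the fingers, on their centre line; the grasp point (between the pads) lies 19 mm behind it; x points along the fingers, y is the direction in which the jaws open and shut, and the axes are right-handed (so a half turn about x gives the same grasp; the last joint's range is limited). The gripper opens to 85 mm and grips with 20 to 120 N. Pads are 22 mm wide; open, the fingers measure 114 mm over their backs; the gripper's body (76 mm by 85 mm) begins 54 mm behind the grasp point. The pads swing forward as they close: fully open they stand 13 mm farther back than shut.
Start: joints at [-1.005, 0.04, 0.085, 0, -1.615, -0.334], TCP at [0.138, -0.584, 0.231] pointing down, gripper open.
Joint ranges: [-2.56, 2.56], [-1.29, 2.01], [-1.08, 1.49], [-3.29, 1.98], [-2.81, -0.18], [-2.99, 2.99]. Speed limits (rad/s): [2.57, 2.57, 3.01, 3.14, 3.14, 3.14].

## Interface

Orientations are given as a unit quaternion [x, y, z, w].
In Python, from bench import readout, optics, ctrl gives the robot as it stands. The module is installed in compiled form; this text tells all that it offers.
- The arm moves only by the tool jog_arm, never from a script. Its argument "commands" is a list of rows, each a list of 3 entries, a list of its own where there are three numbers: the opening in per cent of the stroke, from 0 (shut) to 100 (fully open), then the shift along the world's x, y, z in m, then the turn, a rotation vector about the world's x, y, z in degrees. In form: [[gripper, [x, y, z], [rx, ry, rz]], ...]. A call has 1 to 20 rows; each row is the pose to reach, as a shift and turn from the pose commanded when the call began; what a row does not reach only later rows make up. A row lasts 1/10 s, in which the tool goes at most 50 mm and 8.59 degrees, less where a joint would pass 70% of its speed; a pose out of reach is approached as far as the arm can. A call with a gripper value outside its range is refused whole. The fingers move at their own pace and stop on an object; "force" is the grip in N (left out, the last holds). Time passes only in rows, so rows that repeat a pose let the fingers close. It gives the time, the measured TCP pose, the force and the opening at its end, in the units of the state.
- readout.get_state(): the state, without advancing time (a new reading comes with each control period).
- optics.snapshot(name): name is "side" or "top"; returns the picture (480x640x3 uint8, blue, green, red); there is no depth.
- optics.camera_model(name): a dict with "mtx" (3x3 intrinsics, pixels), "dist" ([k1, k2, p1, p2, k3] as OpenCV has them; the pictures are not rectified), "rvec" (rotation vector, rad) and "tvec" (3), from world to camera coordinates, as OpenCV has them. Camera axes: x right, y down, z forward; pixel columns grow to the right and rows downward; lengths in m; the calibration is good to about 2 mm. A picture is of the moment at which its call begins. camera_model takes no time and is no camera call.
- ctrl.hand_in(): hands the job in, once; it reports no verdict.
The state is a dict: "time_s": time; "joint_pos": joint angles; "qd": joint speeds; "effort": joint torques, N m; "ee_pos": TCP position; "orientation": TCP orientation; "contact_force": force on the tool from outside, world axes, zero at the start; "moment": the same for the moment, N m; "finger_gap": finger opening in m.
Only numpy, scipy, OpenCV 4.12 (cv2) and the standard library are available. Lean on these libraries where they do the work, as an engineer would, in place of code of your own. Each camera call takes 0.05 s, during which the arm holds its last target.

## Task

The top tier of the pen display is to come down for restocking. Unscrew the red cap anticlockwise until its thread lets go, lift it off and stand it in the blue tray the way up it was; only then lift the white round tier straight up off its post and set it down flat, cups up, in the middle of the cork mat. Drop neither of them, and leave the pen cup, stapler and note block where they are.

Things in the scene. Friction and masses are not known exactly. Their poses are not given: they have to be found in the camera images.
- cap_center (a point): Centre of the red screw cap (white line on top), on its upright axis (z), 20 mm below its top. The cap is 40 mm high: its upper 21 mm are a solid disc of 63 mm diameter, the part to grip; below is a hollow skirt of 60 mm whose rim starts 2 mm above the tier's hub. About 0.12 kg. Thread: see stand.
- stand: The pen display, fixed to the counter; origin at the centre of its underside. Right-hand thread: turning the cap anticlockwise seen from above raises it 9 mm a turn and frees it after about 300 degrees (20 degrees of play either way); pulling earlier only jams. The cap turns easily and stays as left. Below the tier is a drum of pens, 156 mm wide; the tier rests 118 mm above the counter.
- post_top (a point): Centre of the top of the display's threaded steel post, 209 mm above the counter, hidden in the cap at the start. Freed, the cap must rise until its rim has passed this point (about 12 mm more). The post is 41 mm thick at the thread and stands 21 mm out of the hub of the tier.
- tier_hub (a point): On the axis of the white tier's hub (z up), 15 mm below the hub's top: grip here across the diameter. The hub is an upright tube, 62 mm outside, 47 mm inside, its top 70 mm above the tier's underside. The tier sits loosely on the post, held only by the cap, and must rise 91 mm to be clear of it. About 0.28 kg.
- tier: The white tier: a round plate of 140 mm diameter, 6 mm thick, with the hub in the middle and eight coloured cups at 39 to 67 mm from the axis that rise to 24 mm above its underside. Origin at the centre of its underside.
- tray_floor (a point): Centre of the inner floor of the blue tray fixed to the counter: 165 x 165 mm outside, 155 mm inside, floor 5 mm and rim 14 mm above the counter. x and y lie along its sides.
- mat_top (a point): Centre of the upper face of the cork mat fixed to the counter, 180 x 180 mm, 6 mm thick. x and y lie along its sides.
- pen_cup: Bystander: a metal cup of pens, 72 mm in diameter, 135 mm high with its pens; origin at the centre of its underside.
- stapler: Bystander: a purple stapler, 130 mm long (along its x), 36 mm wide, 46 mm high; origin at the centre of its underside.
- note_block: Bystander: a yellow block of notes, 76 x 76 x 30 mm; origin at the centre of its underside.
Mind the look-alikes: they are no part of the job. Of the things shaped like the part that bears tray_floor, the blue one is meant.

How it is judged:
By the outcome, as a careful person would: the job done as asked, in the order asked, and still so for the second after the job is handed in, with the robot touching nothing.
It also fails if it takes over 72 s, if anything falls off the work surface, if the arm or the gripper's body presses on something with over 40 N, if the wrist force passes 120 N, or if a joint passes its speed limit or range.

## Working session

There is one attempt and no reset: what is moved stays moved. The work goes in short steps, Python scripts to look and compute and a tool call to move; the robot and the scene stay as the last step left them, time stands still between calls to the robot, and variables do not carry over. Pictures are saved under pics/ and viewed, and the job is handed in when it is done.

Besides the shell and the picture viewer there is one more tool, called after "Call:" as name([rows], argument=value, ...), one row to a line, values as JSON. jog_arm: Moves the arm, as the interface text tells. Its arguments: {"type":"object","properties":{"commands":{"type":"array","items":{"type":"array"}},"force":{"type":"number"}},"required":["commands"]}

```bash
mkdir -p pics; python3 - <<'E'
from bench import readout, optics, ctrl
import cv2
print(readout.get_state())
for n in ("side","top"):
    cv2.imwrite(f"pics/{n}0.png",optics.snapshot(n)); print(n,optics.camera_model(n))
E
```

```text
{'time_s': 0.0, 'joint_pos': array([-1.00529715e+00,  4.08015124e-02,  8.38205429e-02, -5.16777075e-04,
       -1.61549102e+00, -3.33681964e-01]), 'qd': array([-0.00016903,  0.00119236,  0.00136382,  0.00022636,  0.00235004,
        0.00032917]), 'effort': array([-2.41083228e-05, -3.68208611e+01,  3.47423601e+01,  6.93242714e+00,
       -5.32494843e-03, -1.60220696e-05]), 'ee_pos': array([ 0.13786096, -0.58360969,  0.23027963]), 'orientation': array([-0.0811714 ,  0.70245406,  0.08239718,  0.7022679 ]), 'contact_force': array([-0.18163642,  0.14465586,  0.01294367]), 'moment': array([-0.03544042,  0.05930088,  0.01331041]), 'finger_gap': 0.08537440864476091}
side {'mtx': array([[609.06668626,   0.        , 318.90326986],
       [  0.        , 609.06668626, 238.98886584],
       [  0.        ,   0.        ,   1.        ]]), 'dist': array([0.02051507, 0.        , 0.        , 0.        , 0.        ]), 'rvec': array([ 0.84888873, -2.30124287,  1.36894208]), 'tvec': array([0.31428101, 0.27811686, 1.3943238 ])}
top {'mtx': array([[619.19834468,   0.        , 316.99252757],
       [  0.        , 619.19834468, 232.55075326],
       [  0.        ,   0.        ,   1.        ]]), 'dist': array([0.06063487, 0.        , 0.        , 0.        , 0.        ]), 'rvec': array([ 2.123426  , -2.18942548,  0.08337776]), 'tvec': array([0.03045156, 0.43474952, 1.38373756])}
```

View pics/side0.png

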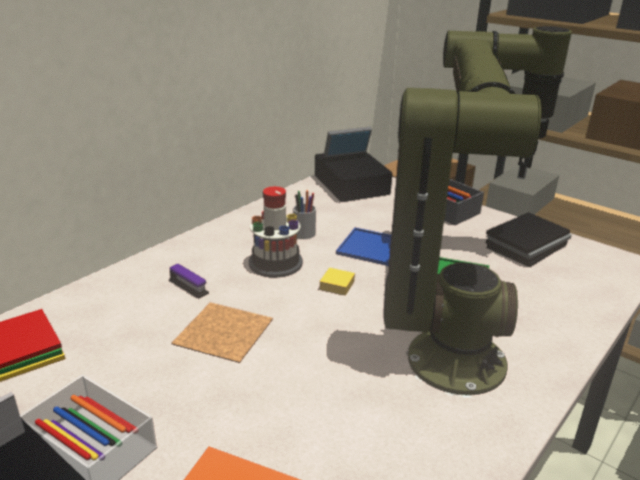

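View pics/top0.png

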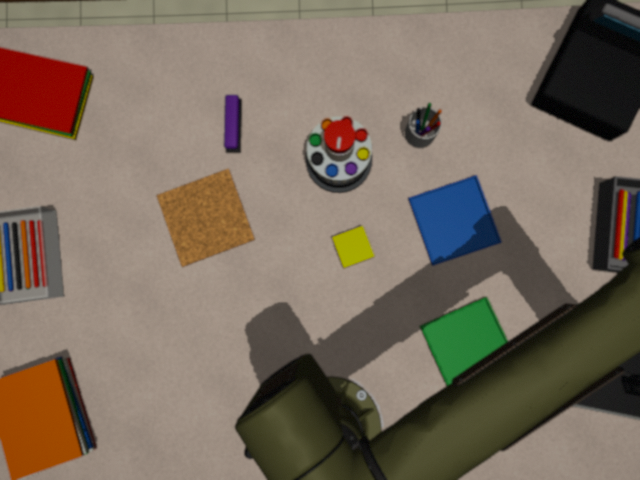

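The side view shows the red cap at about (274,195) on the display, the mat at (223,330) and the tray at (368,246). In the top view the cap is at (339,138), the mat at (206,217), the blue tray at (455,220), and the green look-alike tray at (465,340). I'll measure these next.

```bash
cat > h.py <<'E'
import numpy as np, cv2
from bench import optics
def cam(n):
    m=optics.camera_model(n); R=cv2.Rodrigues(m['rvec'])[0]; return m,R
def ray(n,p):
    m,R=cam(n); u=cv2.undistortPoints(np.array(p,float).reshape(-1,1,2),m['mtx'],m['dist']).reshape(-1,2)
    d=np.c_[u,np.ones(len(u))]@R; return -R.T@m['tvec'],d
def onz(n,p,z):
    o,d=ray(n,p); return o+d*((z-o[2])/d[:,2])[:,None]
def proj(n,P):
    m,R=cam(n); return cv2.projectPoints(np.array(P,float).reshape(-1,1,3),m['rvec'],m['tvec'],m['mtx'],m['dist'])[0].reshape(-1,2)
def blobs(img,f,amin=30):
    hsv=cv2.cvtColor(img,cv2.COLOR_BGR2HSV).astype(int); mk=f(hsv[...,0],hsv[...,1],hsv[...,2]).astype(np.uint8)
    c,_=cv2.findContours(mk,cv2.RETR_EXTERNAL,cv2.CHAIN_APPROX_NONE); return mk,sorted([x for x in c if cv2.contourArea(x)>amin],key=cv2.contourArea,reverse=True)
E
python3 - <<'E'
from h import *
for n in("top","side"):
    im=cv2.imread(f"pics/{n}0.png")
    for nm,f,z in(("mat",lambda h,s,v:(h>8)&(h<22)&(s>100)&(v>90),.006),("tray",lambda h,s,v:(h>105)&(h<125)&(s>150)&(v>50),.014),("note",lambda h,s,v:(h>25)&(h<33)&(s>180)&(v>100),.03),("stap",lambda h,s,v:(h>125)&(h<150)&(s>120),.046),("red",lambda h,s,v:((h<6)|(h>174))&(s>170)&(v>80),.23)):
        mk,c=blobs(im,f)
        for k in c[:5]:
            pts=k.reshape(-1,2); W=onz(n,pts,z)[:,:2].astype(np.float32)
            r=cv2.minAreaRect(W); print(n,nm,cv2.contourArea(k),pts.mean(0).round(),"rect",np.round(r[0],4),np.round(r[1],3),round(r[2],1))
    big=cv2.resize(im[90:210,280:460] if n=="top" else im[170:290,220:400],None,fx=4.4,fy=4.4,interpolation=cv2.INTER_CUBIC); cv2.imwrite(f"pics/{n}0z.png",big)
E
```

```text
top mat 7034.0 [ 35. 421.] rect [0.0424 0.6595] [0.225 0.161] 17.1
top mat 5754.5 [205. 217.] rect [0.4818 0.2753] [0.178 0.179] 18.9
top mat 331.0 [ 25. 254.] rect [0.4099 0.6871] [0.158 0.013] 5.7
top mat 66.5 [325. 123.] rect [ 0.6936 -0.0086] [0.017 0.03 ] 43.6
top mat 36.0 [621. 224.] rect [ 0.4341 -0.6637] [0.004 0.157] 80.8
top tray 4878.5 [454. 220.] rect [ 0.4561 -0.2946] [0.16  0.161] 16.8
top tray 198.0 [  8. 256.] rect [0.4057 0.7216] [0.152 0.009] 5.8
top tray 178.0 [637. 216.] rect [ 0.452  -0.6938] [0.013 0.106] 85.4
top tray 79.0 [332. 170.] rect [ 0.5803 -0.0203] [0.021 0.023] 88.2
top tray 31.0 [ 87. 438.] rect [-0.0022  0.5364] [0.038 0.007] 20.0
top note 1004.0 [353. 246.] rect [ 0.4013 -0.062 ] [0.074 0.073] 18.8
top note 83.0 [363. 153.] rect [ 0.6126 -0.0933] [0.023 0.026] 88.0
top note 61.0 [ 37. 129.] rect [0.6949 0.6525] [0.175 0.008] 75.8
top note 40.0 [623. 224.] rect [ 0.4313 -0.6577] [0.004 0.145] 81.7
top stap 646.0 [232. 122.] rect [0.6923 0.2031] [0.031 0.121] 87.3
top stap 83.0 [628. 220.] rect [ 0.438  -0.6602] [0.006 0.121] 81.3
top stap 77.0 [351.
[... 495 characters left out ...]
8062] [0.329 0.595] 39.9
side mat 472.5 [569.  23.] rect [ 1.6231 -4.8821] [1.155 1.096] 26.6
side mat 340.0 [592. 208.] rect [ 0.0294 -1.0105] [0.29  0.088] 0.2
side tray 416.0 [371. 244.] rect [ 0.4342 -0.2935] [0.076 0.171] 55.6
side tray 274.5 [ 81. 425.] rect [0.4552 0.6678] [0.156 0.012] 6.3
side stap 169.0 [187. 274.] rect [0.6879 0.2111] [0.023 0.115] 87.4
side stap 35.5 [ 77. 437.] rect [0.4021 0.7024] [0.136 0.003] 5.3
side red 2201.5 [ 24. 339.] rect [0.502  0.7109] [0.096 0.132] 74.4
side red 262.5 [ 62. 439.] rect [0.2358 0.7903] [0.12  0.008] 5.6
side red 197.5 [107. 412.] rect [0.2336 0.7197] [0.115 0.011] 3.3
side red 80.5 [274. 191.] rect [ 0.6002 -0.0323] [0.052 0.051] 65.1
```

View pics/top0z.png

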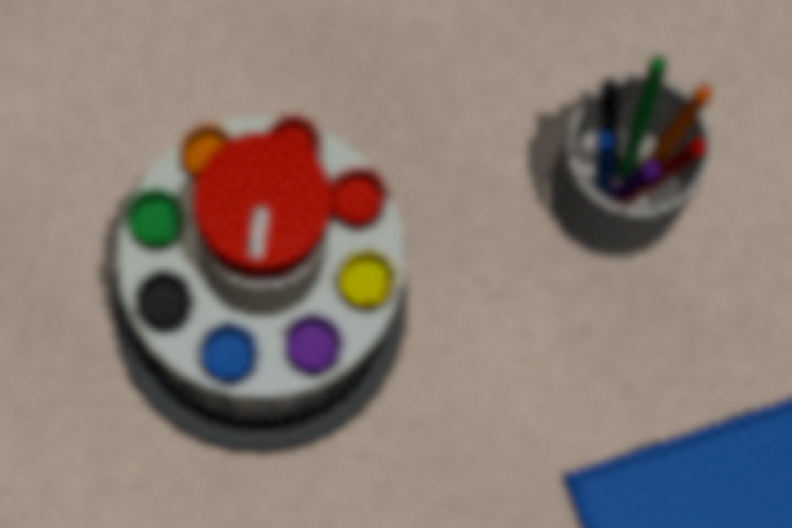

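View pics/side0z.png

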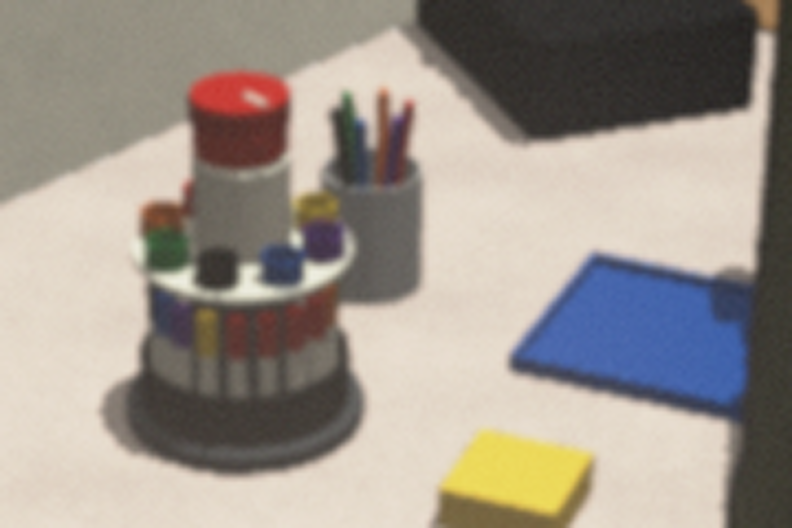

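```bash
python3 - <<'E'
from h import *
im=cv2.imread("pics/top0.png")
mk,c=blobs(im,lambda h,s,v:((h<8)|(h>172))&(s>150)&(v>80))
m=np.zeros_like(mk); m[100:170,290:390]=mk[100:170,290:390]
m=cv2.morphologyEx(m,cv2.MORPH_CLOSE,np.ones((7,7)))
m=cv2.morphologyEx(m,cv2.MORPH_OPEN,cv2.getStructuringElement(cv2.MORPH_ELLIPSE,(21,21)))
c,_=cv2.findContours(m,0,1);c=max(c,key=cv2.contourArea)
p=c.reshape(-1,2);print(p.min(0),p.max(0),cv2.fitEllipse(c))
W=onz("top",p,.23)[:,:2].astype(np.float32);print("top",cv2.minEnclosingCircle(W),cv2.fitEllipse(W))
# plate: light region rim
mk,c=blobs(im,lambda h,s,v:((v>120)&(s<40)))
# side
im=cv2.imread("pics/side0.png")
mk,c=blobs(im,lambda h,s,v:((h<8)|(h>172))&(s>150)&(v>140))
for k in c:
    p=k.reshape(-1,2)
    if 250<p[:,0].mean()<300:
        k=cv2.convexHull(k);print(k.reshape(-1,2).min(0),k.reshape(-1,2).max(0)); W=onz("side",k,.23)[:,:2].astype(np.float32);print("side",cv2.minEnclosingCircle(W),cv2.fitEllipse(W))
# pen cup, dist; white plate outline top at z .124
for n,pts in(("top",np.array([[410,235],[540,165],[616,250]])/4.4+[280,90]),):
    print(onz(n,pts,.1))
p=np.array([[117,260],[406,260],[260,115],[260,398]])/4.4+[280,90];print("plate",onz("top",p,.124))
print("line",onz("top",np.array([[263,207],[257,257]])/4.4+[280,90],.23))
print("pencup rim",onz("top",np.array([[565,160],[703,160],[630,82],[630,215]])/4.4+[280,90],.09))
print("dist of cap proj",proj("top",[.6075,-.0385,.23]),proj("side",[.6075,-.0385,.23]))
E
```

```text
[324 120] [355 150] ((339.3034973144531, 135.40589904785156), (29.141786575317383, 31.13731575012207), 80.26326751708984)
top ((0.6043273210525513, -0.03723695129156113), 0.03143373876810074) ((0.6041299700737, -0.03713449835777283), (0.05822540819644928, 0.061001818627119064), 8.95822811126709)
[264 187] [284 195]
side ((0.6007320880889893, -0.03423411026597023), 0.02984093315899372) ((0.6008589267730713, -0.03394482657313347), (0.05688391998410225, 0.05926899239420891), 59.0563850402832)
[[ 0.61782679 -0.11222317  0.1       ]
 [ 0.65048973 -0.17733895  0.1       ]
 [ 0.6064843  -0.21267173  0.1       ]]
plate [[ 0.60474029  0.03168402  0.124     ]
 [ 0.59966553 -0.10809786  0.124     ]
 [ 0.67395405 -0.03991635  0.124     ]
 [ 0.53457698 -0.0354144   0.124     ]]
line [[ 0.6007711  -0.0379706   0.23      ]
 [ 0.57822112 -0.03457213  0.23      ]]
pencup rim [[ 0.65525104 -0.19099371  0.09      ]
 [ 0.65251209 -0.25883981  0.09      ]
 [ 0.69345878 -0.22469521  0.09      ]
 [ 0.62622027 -0.22179634  0.09      ]]
dist of cap proj [[339.93184572 133.66941902]] [[273.38702819 189.76735889]]
```

```bash
python3 - <<'E'
from bench import readout
from scipy.spatial.transform import Rotation as R
import numpy as np
s=readout.get_state();M=R.from_quat(s['orientation']).as_matrix();print(M.round(3));print("yaw of y",np.degrees(np.arctan2(M[1,1],M[0,1])))
# q1=-57.6deg q6=-19.1deg
E
```

```text
[[-0.001 -0.23   0.973]
 [ 0.002  0.973  0.23 ]
 [-1.     0.002 -0.   ]]
yaw of y 103.28159774846254
```

Call:
jog_arm([
  [100, [0.0, 0.02, 0.05], [0, 0, 8]],
  [100, [0.03, 0.05, 0.08], [0, 0, 16]],
  [100, [0.06, 0.08, 0.1], [0, 0, 24]],
], force=40)

```text
time_s: 0.4
ee_pos: [0.1964, -0.5046, 0.3325]
orientation: [-0.228, 0.67, 0.226, 0.67]
contact_force: [1.4, -0.9, 1.0]
finger_gap: 0.0856
```

```bash
python3 - <<'E'
from bench import readout
from scipy.spatial.transform import Rotation as R
import numpy as np
s=readout.get_state();M=R.from_quat(s['orientation']).as_matrix();print("yaw of y",np.degrees(np.arctan2(M[1,1],M[0,1])),s['joint_pos'],s['ee_pos'],s['time_s'])
E
```

```text
yaw of y 127.45320923839402 [-8.27751852e-01 -8.15613128e-02  1.50350021e-01  7.13648687e-04
 -1.80129702e+00 -8.91995393e-02] [ 0.19643875 -0.50463287  0.33254026] 0.4
```

Call:
jog_arm([
  [100, [0.025, 0.03, 0], [0, 0, -7.5]],
  [100, [0.05, 0.06, 0], [0, 0, -15]],
  [100, [0.075, 0.09, 0], [0, 0, -22.5]],
  [100, [0.1, 0.12, 0], [0, 0, -30]],
  [100, [0.125, 0.15, 0], [0, 0, -37.5]],
  [100, [0.15, 0.18, 0], [0, 0, -45]],
  [100, [0.175, 0.21, 0], [0, 0, -52.5]],
  [100, [0.2, 0.24, 0], [0, 0, -60]],
  [100, [0.225, 0.27, 0], [0, 0, -67.5]],
  [100, [0.25, 0.3, 0], [0, 0, -75]],
  [100, [0.275, 0.33, 0], [0, 0, -82.5]],
  [100, [0.3, 0.36, 0], [0, 0, -90]],
  [100, [0.325, 0.39, 0], [0, 0, -97.5]],
  [100, [0.35, 0.42, 0], [0, 0, -105]],
  [100, [0.38, 0.445, 0], [0, 0, -112]],
  [100, [0.405, 0.467, 0], [0, 0, -118]],
  [100, [0.405, 0.467, 0], [0, 0, -118]],
  [100, [0.405, 0.467, -0.02], [0, 0, -118]],
  [100, [0.405, 0.467, -0.04], [0, 0, -118]],
  [100, [0.405, 0.467, -0.04], [0, 0, -118]],
])

```text
time_s: 2.4
ee_pos: [0.6089, -0.1319, 0.2915]
orientation: [0.443, 0.565, -0.427, 0.55]
contact_force: [-0.6, 0.5, -0.1]
finger_gap: 0.0853
```

```bash
cat > st.py <<'E'
from bench import readout,optics
from scipy.spatial.transform import Rotation as R
import numpy as np,cv2,sys
s=readout.get_state();M=R.from_quat(s['orientation']).as_matrix();print("t",s['time_s'],"yaw",np.degrees(np.arctan2(M[1,1],M[0,1])).round(2),"q",np.degrees(s['joint_pos']).round(1),s['ee_pos'].round(4),"F",s['contact_force'].round(1),"M",s['moment'].round(2),"gap",s['finger_gap'],"tilt",M[:,0].round(4))
if len(sys.argv)>1:
    t=sys.argv[1]; crop={'side':(140,180),'top':(70,260)}
    a=optics.snapshot("side");b=optics.snapshot("top")
    cv2.imwrite(f"pics/side{t}.png",a);cv2.imwrite(f"pics/top{t}.png",b)
    r=[int(v) for v in sys.argv[2:]] or [180,130,260,70]
    A=cv2.resize(a[r[1]:r[1]+150,r[0]:r[0]+200],None,fx=4,fy=4,interpolation=cv2.INTER_CUBIC)
    cv2.imwrite(f"pics/sz{t}.png",A)
    B=cv2.resize(b[r[3]:r[3]+150,r[2]:r[2]+200],None,fx=4,fy=4,interpolation=cv2.INTER_CUBIC)
    cv2.imwrite(f"pics/tz{t}.png",B)
E
python3 st.py 1
```

```text
t 2.4 yaw 14.08 q [   5.1    7.2   17.    -1.9  -99.8 -171.3] [ 0.6089 -0.1319  0.2915] F [-0.6  0.5 -0.1] M [-0.08 -0.03  0.06] gap 0.08533628725568912 tilt [-0.0029  0.032  -0.9995]
```

View pics/sz1.png

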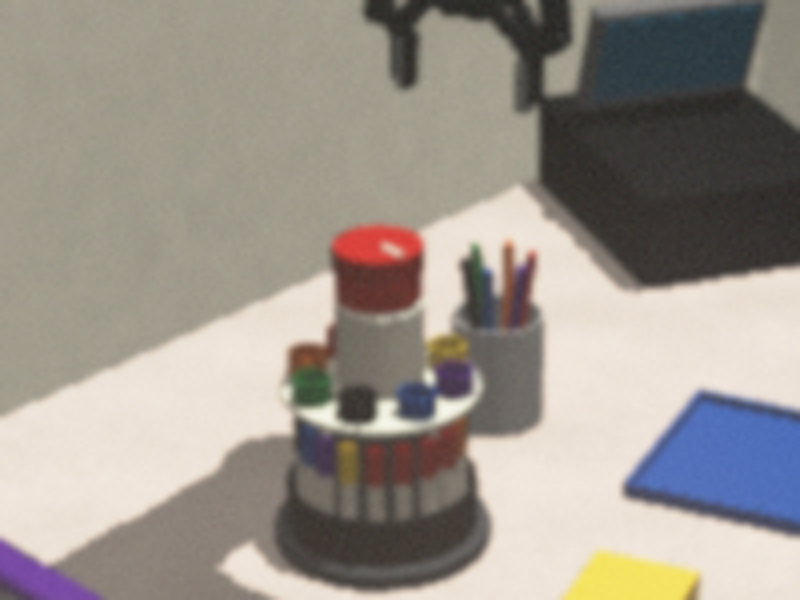

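View pics/tz1.png

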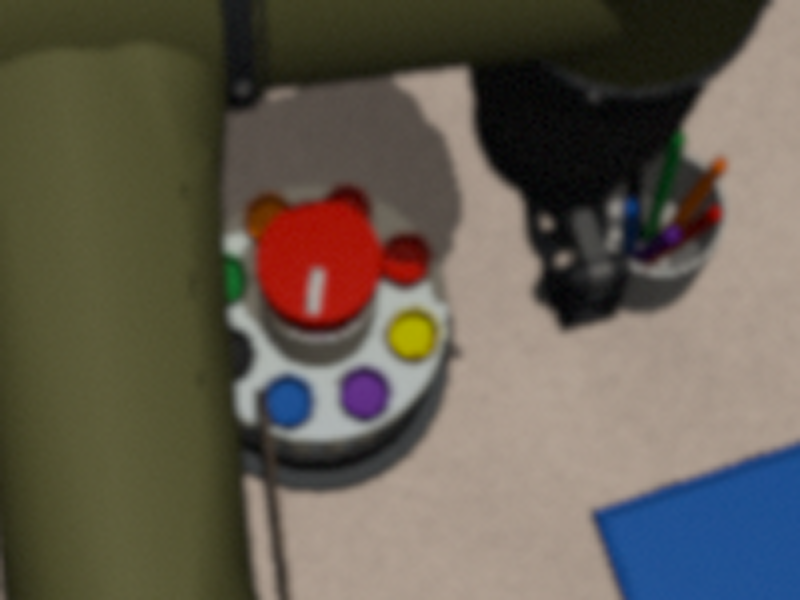

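The side view shows the fingers high, behind and right of the cap (cap at about (274,192)). Joint 6 hit its end stop because of the arm's shoulder offset, so I'll use a yaw of about 28° instead.

Call:
jog_arm([
  [100, [0.0, 0.02, 0.01], [-0.4, 0, 4]],
  [100, [-0.002, 0.045, 0.01], [-1, 0, 8]],
  [100, [-0.005, 0.07, 0.01], [-1.8, -0.2, 12]],
  [100, [-0.006, 0.095, 0.01], [-1.8, -0.2, 15]],
  [100, [-0.006, 0.095, 0.01], [-1.8, -0.2, 15]],
  [100, [-0.006, 0.095, 0.01], [-1.8, -0.2, 15]],
])

```text
time_s: 3.1
ee_pos: [0.6037, -0.0364, 0.3044]
orientation: [0.358, 0.61, -0.358, 0.61]
contact_force: [0.0, 0.3, -0.3]
finger_gap: 0.0855
```

```bash
python3 st.py
```

```text
t 3.1 yaw 29.15 q [  15.5    4.2   14.5    0.  -100.3 -166.4] [ 0.6037 -0.0364  0.3044] F [ 0.   0.3 -0.3] M [-0.05 -0.02 -0.02] gap 0.08548683078780524 tilt [-1.e-04 -3.e-04 -1.e+00]
```

Call:
jog_arm([
  [100, [0, 0, -0.03], [0, 0, 0]],
  [100, [0, 0, -0.055], [0, 0, 0]],
  [100, [0, 0, -0.065], [0, 0, 0]],
  [100, [0, 0, -0.065], [0, 0, 0]],
])

```text
time_s: 3.5
ee_pos: [0.6033, -0.0377, 0.2372]
orientation: [0.358, 0.61, -0.36, 0.608]
contact_force: [0.6, -0.5, 0.4]
finger_gap: 0.0855
```

```bash
python3 st.py 2
```

```text
t 3.5 yaw 29.04 q [  15.4    3.2    6.4   -0.   -93.4 -166.4] [ 0.6033 -0.0377  0.2372] F [ 0.6 -0.5  0.4] M [-0.03  0.01 -0.04] gap 0.08549699686334664 tilt [-0.004 -0.001 -1.   ]
```

View pics/sz2.png

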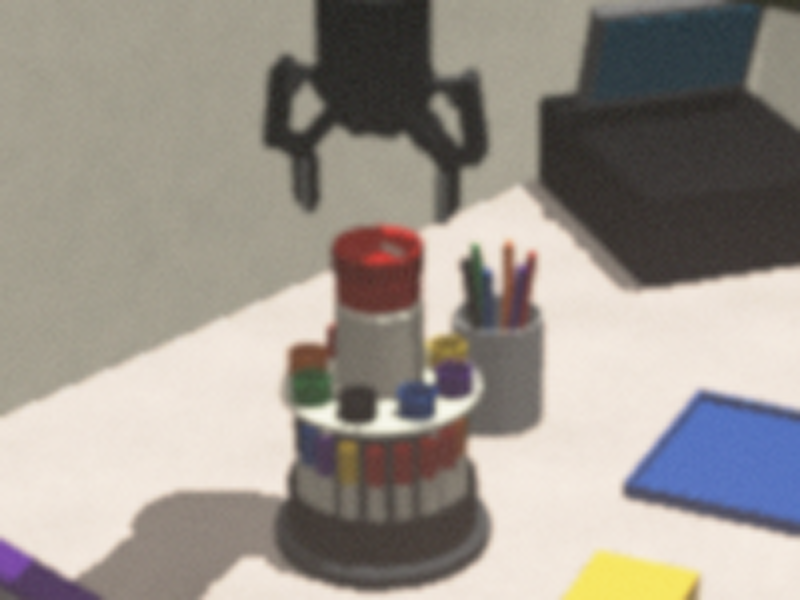

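View pics/tz2.png

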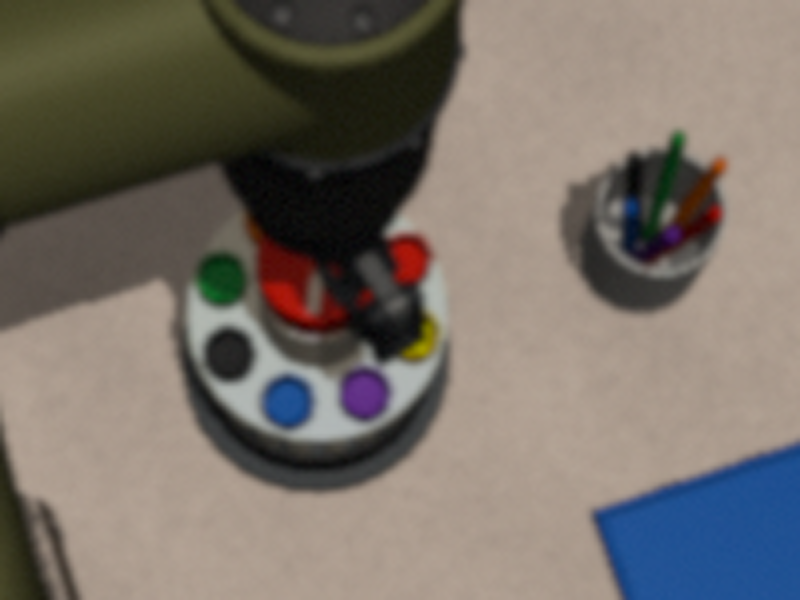

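```bash
python3 - <<'E'
from h import *
y=np.radians(29);d=np.array([np.cos(y),np.sin(y),0])
for z in(.237,.25):
  c=np.array([.6033,-.0377,z])
  for s in(-1,0,1):
    print(z,s,(proj("side",c+s*.05*d)-[180,130])*4,(proj("top",c+s*.05*d)-[260,70])*4)
E
```

```text
0.237 -1 [[449.55577464 238.70698239]] [[371.35705969 345.92476233]]
0.237 0 [[377.07982051 231.65233103]] [[318.50938354 259.43592488]]
0.237 1 [[305.26890729 224.65566842]] [[266.06159185 173.4944219 ]]
0.25 -1 [[449.51321105 220.88184565]] [[372.19203261 339.8501717 ]]
0.25 0 [[376.75668803 213.88327353]] [[318.76871004 252.44150188]]
0.25 1 [[304.67019869 206.94170617]] [[265.75281308 165.5885895 ]]
```

The side view shows the fingertips at zoomed (305,210) and (446,218), centred on the cap's column of 377. The open tips sit about 13 mm above the TCP, so the TCP has to go to about 0.189.

Call:
jog_arm([
  [100, [0, 0, -0.02], [0, 0, 0]],
  [100, [0, 0, -0.04], [0, 0, 0]],
  [100, [0, 0, -0.048], [0, 0, 0]],
  [100, [0, 0, -0.048], [0, 0, 0]],
  [80, [0, 0, -0.048], [0, 0, 0]],
  [70, [0, 0, -0.048], [0, 0, 0]],
  [60, [0, 0, -0.048], [0, 0, 0]],
  [50, [0, 0, -0.048], [0, 0, 0]],
  [40, [0, 0, -0.048], [0, 0, 0]],
  [40, [0, 0, -0.048], [0, 0, 0]],
], force=50)

```text
time_s: 4.6
ee_pos: [0.6046, -0.037, 0.1925]
orientation: [0.358, 0.609, -0.358, 0.61]
contact_force: [-0.1, -0.1, 5.9]
finger_gap: 0.0619
```

```bash
python3 st.py 3
```

```text
t 4.6 yaw 29.11 q [ 1.550e+01  3.000e+00  1.600e+00  1.000e-01 -8.840e+01 -1.664e+02] [ 0.6046 -0.037   0.1925] F [-0.1 -0.1  5.9] M [ 0.19  0.08 -0.  ] gap 0.06188339789075984 tilt [ 1.8e-03 -5.0e-04 -1.0e+00]
```

View pics/sz3.png

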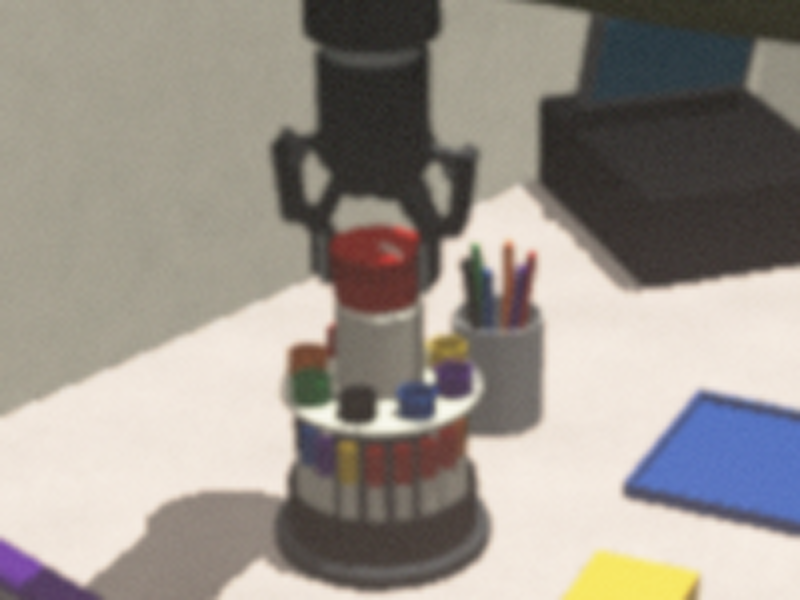

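The cap is held (gap 62 mm) and the side forces are close to zero. Now unscrewing.

Call:
jog_arm([
  [40, [0, 0, 0.0002], [0, 0, 8]],
  [40, [0, 0, 0.0004], [0, 0, 16]],
  [40, [0, 0, 0.0006], [0, 0, 24]],
  [40, [0, 0, 0.0008], [0, 0, 32]],
  [40, [0, 0, 0.001], [0, 0, 40]],
  [40, [0, 0, 0.0012], [0, 0, 48]],
  [40, [0, 0, 0.0014], [0, 0, 56]],
  [40, [0, 0, 0.0016], [0, 0, 64]],
  [40, [0, 0, 0.0018], [0, 0, 72]],
  [40, [0, 0, 0.002], [0, 0, 80]],
  [40, [0, 0, 0.0022], [0, 0, 88]],
  [40, [0, 0, 0.0024], [0, 0, 96]],
  [40, [0, 0, 0.0026], [0, 0, 104]],
  [40, [0, 0, 0.0028], [0, 0, 112]],
  [40, [0, 0, 0.003], [0, 0, 120]],
  [40, [0, 0, 0.0032], [0, 0, 128]],
  [40, [0, 0, 0.0034], [0, 0, 136]],
  [40, [0, 0, 0.0036], [0, 0, 144]],
  [40, [0, 0, 0.0038], [0, 0, 152]],
  [40, [0, 0, 0.004], [0, 0, 160]],
])

```text
time_s: 6.7
ee_pos: [0.6042, -0.0369, 0.1955]
orientation: [0.54, -0.456, -0.538, -0.458]
contact_force: [-0.5, 0.1, 3.0]
finger_gap: 0.0621
```

```bash
python3 st.py 4
```

```text
t 6.7 yaw -170.57 q [ 15.5   2.9   1.7   0.1 -88.6  -6.1] [ 0.6042 -0.0369  0.1955] F [-0.5  0.1  3. ] M [ 0.24  0.14 -0.08] gap 0.06205842668639953 tilt [ 3.4e-03 -1.0e-04 -1.0e+00]
```

View pics/sz4.png

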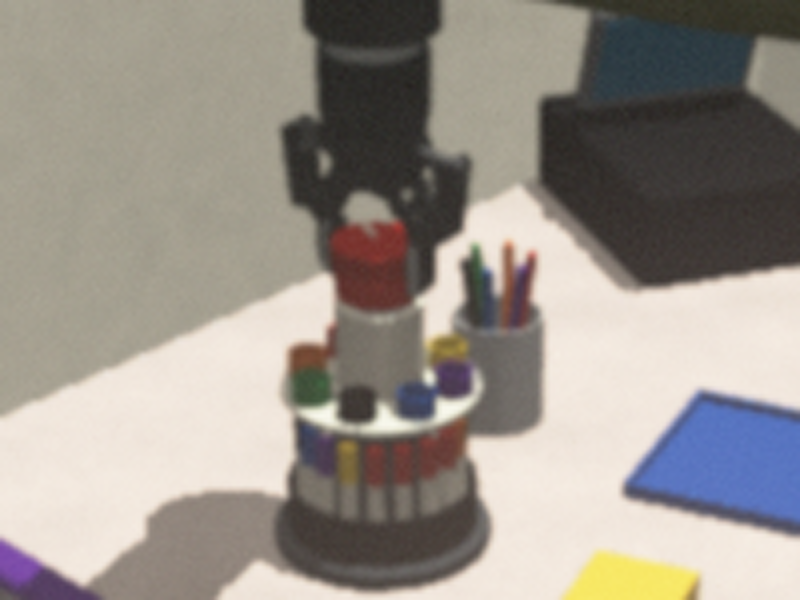

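In the side view the white line has moved to the far side of the cap, around zoomed (370,228), so the cap is turning with the jaws. Continuing to about 330° in total.

Call:
jog_arm([
  [40, [0, 0, 0.0002], [0, 0, 8.5]],
  [40, [0, 0, 0.0004], [0, 0, 17]],
  [40, [0, 0, 0.0006], [0, 0, 25.5]],
  [40, [0, 0, 0.0008], [0, 0, 34]],
  [40, [0, 0, 0.001], [0, 0, 42.5]],
  [40, [0, 0, 0.0012], [0, 0, 51]],
  [40, [0, 0, 0.0014], [0, 0, 59.5]],
  [40, [0, 0, 0.0016], [0, 0, 68]],
  [40, [0, 0, 0.0018], [0, 0, 76.5]],
  [40, [0, 0, 0.002], [0, 0, 85]],
  [40, [0, 0, 0.0022], [0, 0, 93.5]],
  [40, [0, 0, 0.0024], [0, 0, 102]],
  [40, [0, 0, 0.0026], [0, 0, 110.5]],
  [40, [0, 0, 0.0028], [0, 0, 119]],
  [40, [0, 0, 0.003], [0, 0, 127.5]],
  [40, [0, 0, 0.0032], [0, 0, 136]],
  [40, [0, 0, 0.0034], [0, 0, 144.5]],
  [40, [0, 0, 0.0036], [0, 0, 153]],
  [40, [0, 0, 0.0038], [0, 0, 161.5]],
  [40, [0, 0, 0.004], [0, 0, 170]],
])

```text
time_s: 8.8
ee_pos: [0.6042, -0.0372, 0.1997]
orientation: [0.504, 0.496, -0.503, 0.496]
contact_force: [-0.4, 0.4, 5.9]
finger_gap: 0.0619
```

```bash
python3 st.py 5
```

```text
t 8.8 yaw -0.81 q [ 15.4   3.    2.3  -0.  -89.3 163.8] [ 0.6042 -0.0372  0.1997] F [-0.4  0.4  5.9] M [-0.02  0.26 -0.14] gap 0.061898144559675225 tilt [ 1.e-04  1.e-04 -1.e+00]
```

View pics/sz5.png

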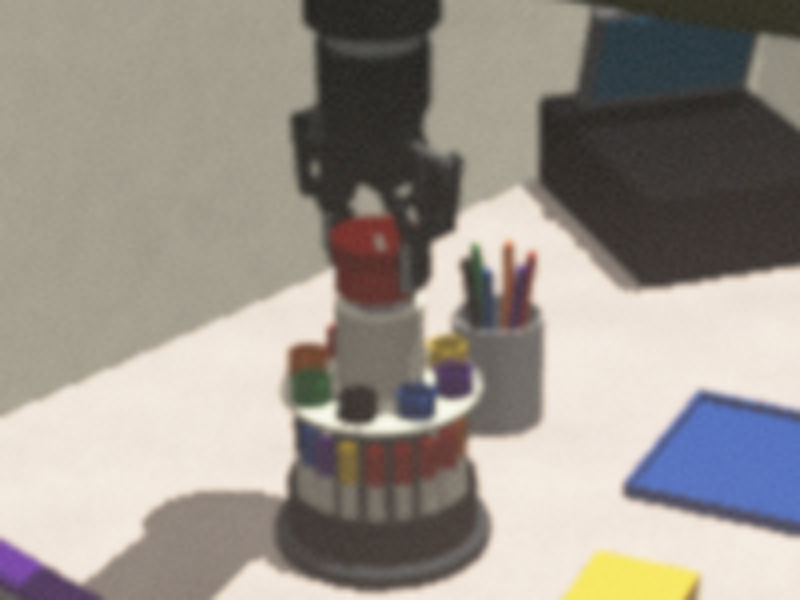

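The cap has visibly risen and its line is now near zoomed (380,242). I'll try a gentle lift of 6 mm.

Call:
jog_arm([
  [40, [0, 0, 0.002], [0, 0, 0]],
  [40, [0, 0, 0.004], [0, 0, 0]],
  [40, [0, 0, 0.006], [0, 0, 0]],
])

```text
time_s: 9.2
ee_pos: [0.6035, -0.0368, 0.2035]
orientation: [-0.504, -0.497, 0.505, -0.495]
contact_force: [0.4, -0.2, -1.2]
finger_gap: 0.062
```

The reading of −1.2 N is just the cap's weight, so the thread has let go. Lifting clear.

Call:
jog_arm([
  [40, [0, 0, 0.01], [0, 0, 0]],
  [40, [0, 0, 0.025], [0, 0, 0]],
  [40, [0, 0, 0.045], [0, 0, 0]],
  [40, [0, 0, 0.065], [0, 0, 0]],
  [40, [0, 0, 0.065], [0, 0, 0]],
])

```text
time_s: 9.7
ee_pos: [0.6049, -0.0373, 0.2744]
orientation: [0.506, 0.495, -0.503, 0.497]
contact_force: [-1.6, 0.4, -0.1]
finger_gap: 0.0618
```

```bash
python3 st.py 6
```

```text
t 9.7 yaw -0.94 q [ 15.4   3.5  10.6   0.  -96.8 163.6] [ 0.6049 -0.0373  0.2744] F [-1.6  0.4 -0.1] M [-0.02  0.01 -0.01] gap 0.06181827395342683 tilt [ 5.2e-03  6.0e-04 -1.0e+00]
```

View pics/sz6.png

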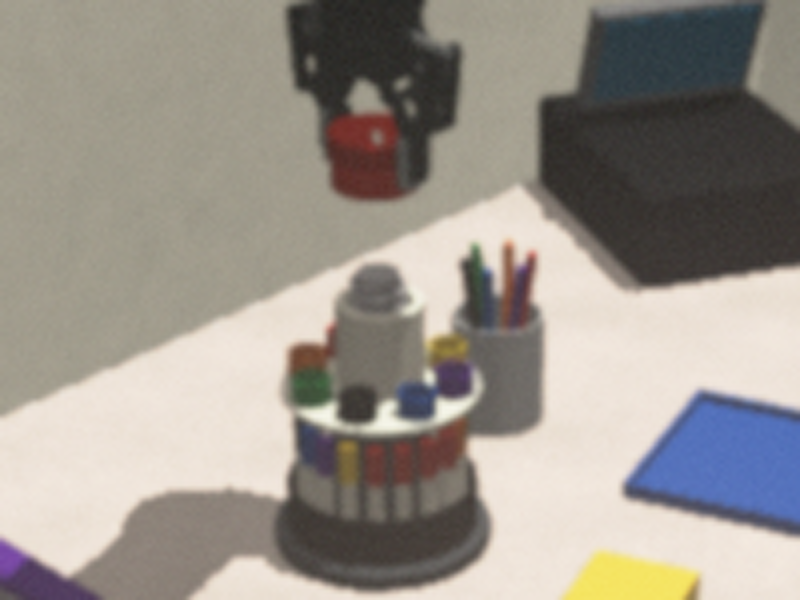

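The side view shows the cap held clear at zoomed (365,155), with the bare post standing in the hub at (378,285). Moving to the tray.

Call:
jog_arm([
  [40, [-0.008, -0.014, 0], [0, 0, -4]],
  [40, [-0.02, -0.035, 0], [0, 0, -10]],
  [40, [-0.034, -0.059, 0], [0, 0, -16]],
  [40, [-0.048, -0.083, 0], [0, 0, -22]],
  [40, [-0.062, -0.107, 0], [0, 0, -28]],
  [40, [-0.076, -0.131, 0], [0, 0, -34]],
  [40, [-0.09, -0.155, 0], [0, 0, -40]],
  [40, [-0.104, -0.179, 0], [0, 0, -46]],
  [40, [-0.118, -0.203, 0], [0, 0, -52]],
  [40, [-0.13, -0.225, 0], [0, 0, -57]],
  [40, [-0.141, -0.243, -0.01], [0, 0, -60]],
  [40, [-0.149, -0.256, -0.03], [0, 0, -60]],
  [40, [-0.149, -0.256, -0.06], [0, 0, -60]],
  [40, [-0.149, -0.256, -0.09], [0, 0, -60]],
  [40, [-0.149, -0.256, -0.12], [0, 0, -60]],
  [40, [-0.149, -0.256, -0.15], [0, 0, -60]],
  [40, [-0.149, -0.256, -0.18], [0, 0, -60]],
  [40, [-0.149, -0.256, -0.2], [0, 0, -60]],
  [40, [-0.149, -0.256, -0.21], [0, 0, -60]],
  [40, [-0.149, -0.256, -0.21], [0, 0, -60]],
])

```text
time_s: 11.8
ee_pos: [0.4537, -0.2925, 0.0575]
orientation: [-0.683, -0.179, 0.685, -0.176]
contact_force: [-0.3, 0.5, -0.3]
finger_gap: 0.0619
```

```bash
python3 st.py 7 270 170 380 130
```

```text
t 11.8 yaw -60.91 q [-1.150e+01 -3.800e+00 -1.940e+01 -1.000e-01 -7.460e+01  1.307e+02] [ 0.4537 -0.2925  0.0575] F [-0.3  0.5 -0.3] M [0.03 0.   0.02] gap 0.06190928977700128 tilt [-0.0037  0.0028 -1.    ]
```

View pics/sz7.png

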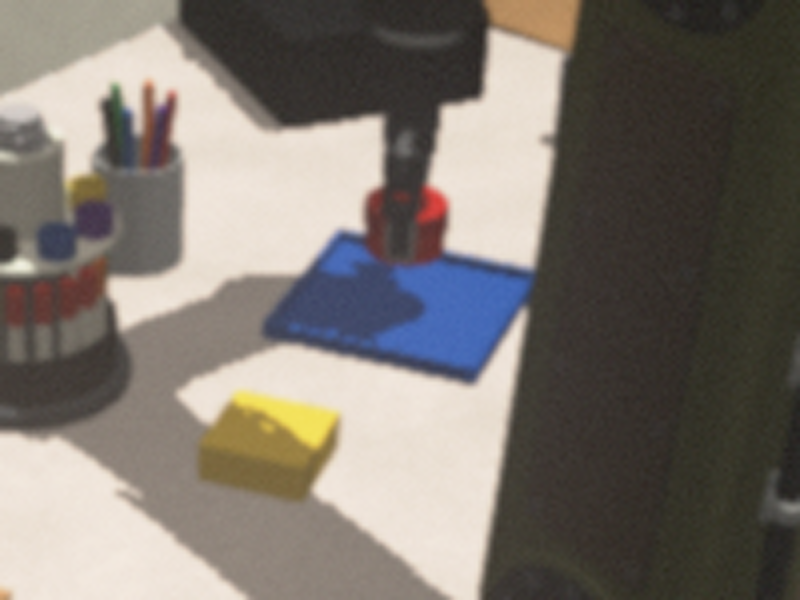

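View pics/tz7.png

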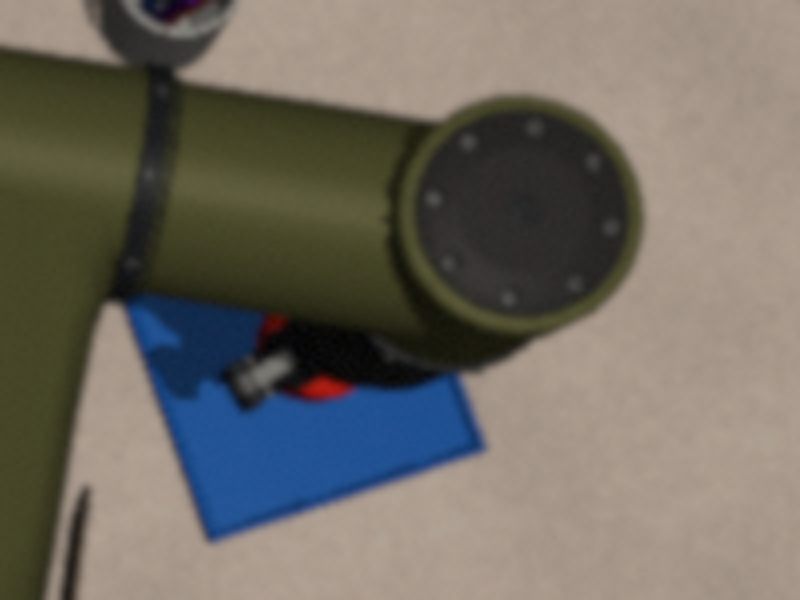

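The side view shows the cap upright over the tray, at zoomed (405,225), in line with the tray centre. The top view agrees. Lowering.

Call:
jog_arm([
  [40, [0, 0, -0.015], [0, 0, 0]],
  [40, [0, 0, -0.03], [0, 0, 0]],
  [40, [0, 0, -0.04], [0, 0, 0]],
  [40, [0, 0, -0.045], [0, 0, 0]],
  [40, [0, 0, -0.047], [0, 0, 0]],
  [40, [0, 0, -0.048], [0, 0, 0]],
  [40, [0, 0, -0.048], [0, 0, 0]],
])

```text
time_s: 12.6
ee_pos: [0.4551, -0.293, 0.0117]
orientation: [0.685, 0.178, -0.684, 0.177]
contact_force: [0.2, 0.3, 0.0]
finger_gap: 0.0617
```

```bash
python3 st.py 8 270 170 380 130
```

```text
t 12.6 yaw -60.9 q [-1.150e+01 -1.600e+00 -2.230e+01 -1.000e-01 -6.930e+01  1.307e+02] [ 0.4551 -0.293   0.0117] F [0.2 0.3 0. ] M [ 0.03 -0.02 -0.02] gap 0.06166693670522858 tilt [ 2.0e-04  1.4e-03 -1.0e+00]
```

View pics/sz8.png

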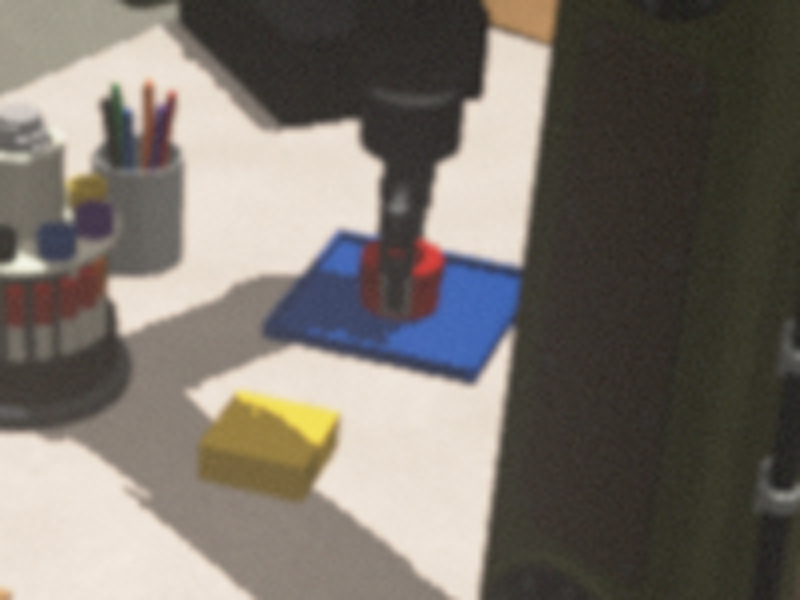

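Call:
jog_arm([
  [40, [0, 0, -0.001], [0, 0, 0]],
  [40, [0, 0, -0.002], [0, 0, 0]],
  [40, [0, 0, -0.003], [0, 0, 0]],
  [40, [0, 0, -0.003], [0, 0, 0]],
])

```text
time_s: 13.1
ee_pos: [0.4548, -0.2928, 0.0081]
orientation: [-0.684, -0.178, 0.684, -0.177]
contact_force: [1.0, -0.7, -1.4]
finger_gap: 0.0617
```

Call:
jog_arm([
  [40, [0, 0, -0.001], [0, 0, 0]],
  [40, [0, 0, -0.0015], [0, 0, 0]],
  [40, [0, 0, -0.0015], [0, 0, 0]],
])

```text
time_s: 13.4
ee_pos: [0.455, -0.2929, 0.0075]
orientation: [0.684, 0.178, -0.684, 0.177]
contact_force: [-1.9, 3.1, 5.3]
finger_gap: 0.0618
```

There is contact at 0.0075, which is the predicted height. Releasing and retracting.

Call:
jog_arm([
  [80, [0, 0, 0], [0, 0, 0]],
  [90, [0, 0, 0], [0, 0, 0]],
  [100, [0, 0, 0], [0, 0, 0]],
  [100, [0, 0, 0], [0, 0, 0]],
  [100, [0, 0, 0.01], [0, 0, 0]],
  [100, [0, 0, 0.03], [0, 0, 0]],
  [100, [0, 0, 0.06], [0, 0, 0]],
  [100, [0, 0, 0.1], [0, 0, 0]],
  [100, [0, 0, 0.14], [0, 0, 0]],
  [100, [0, 0, 0.18], [0, 0, 0]],
  [100, [0, 0, 0.22], [0, 0, 0]],
  [100, [0, 0, 0.25], [0, 0, 0]],
  [100, [0, 0, 0.25], [0, 0, 0]],
])

```text
time_s: 14.7
ee_pos: [0.4559, -0.2939, 0.2634]
orientation: [0.687, 0.176, -0.682, 0.179]
contact_force: [0.1, -0.5, 0.7]
finger_gap: 0.0856
```

```bash
python3 st.py 9 270 170 380 130
```

```text
t 14.7 yaw -60.91 q [-11.5  -6.6  -0.4   0.  -95.6 130.6] [ 0.4559 -0.2939  0.2634] F [ 0.1 -0.5  0.7] M [-0.05 -0.01 -0.02] gap 0.08560497365081138 tilt [ 0.0082 -0.0024 -1.    ]
```

View pics/sz9.png

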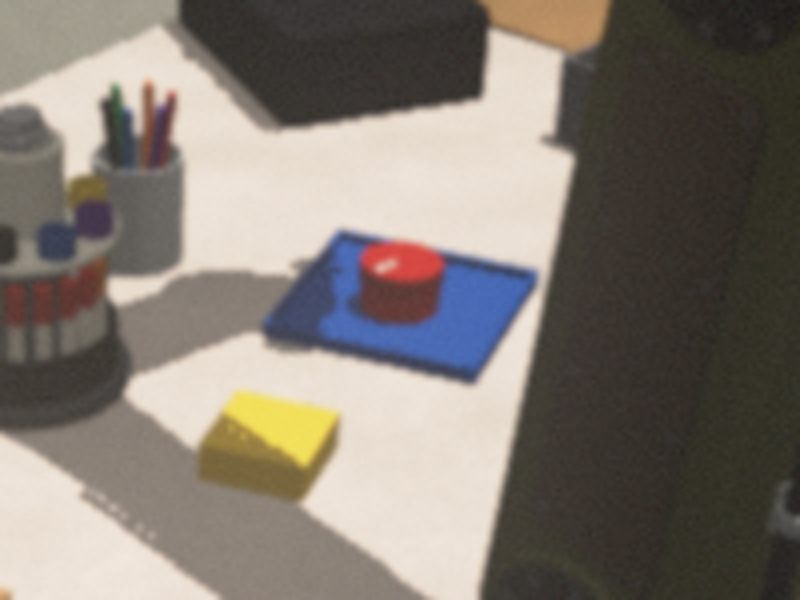

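View pics/tz9.png

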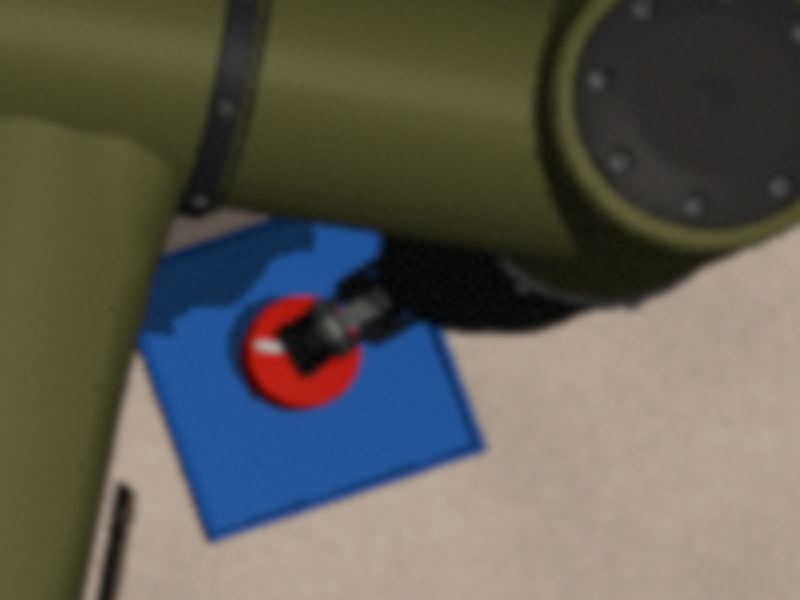

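The side and top views show the cap standing upright in the tray, at zoomed (400,282) and (303,352). Going back above the post, reversing the same shift.

Call:
jog_arm([
  [100, [0.008, 0.014, 0], [0, 0, 0]],
  [100, [0.023, 0.04, 0], [0, 0, 0]],
  [100, [0.04, 0.069, 0], [0, 0, 0]],
  [100, [0.058, 0.1, 0], [0, 0, 0]],
  [100, [0.076, 0.131, 0], [0, 0, 0]],
  [100, [0.094, 0.162, 0], [0, 0, 0]],
  [100, [0.112, 0.192, 0], [0, 0, 0]],
  [100, [0.129, 0.222, 0], [0, 0, 0]],
  [100, [0.142, 0.244, 0], [0, 0, 0]],
  [100, [0.149, 0.256, 0], [0, 0, 0]],
  [100, [0.149, 0.256, -0.01], [0, 0, 0]],
  [100, [0.149, 0.256, -0.02], [0, 0, 0]],
  [100, [0.149, 0.256, -0.02], [0, 0, 0]],
])

```text
time_s: 16.1
ee_pos: [0.6027, -0.0377, 0.2342]
orientation: [-0.683, -0.178, 0.686, -0.176]
contact_force: [-0.9, 0.3, -1.6]
finger_gap: 0.0853
```

```bash
python3 st.py 10
```

```text
t 16.1 yaw -60.95 q [ 1.530e+01  3.100e+00  6.100e+00 -1.000e-01 -9.320e+01  1.037e+02] [ 0.6027 -0.0377  0.2342] F [-0.9  0.3 -1.6] M [-0.06  0.    0.02] gap 0.08533159172189528 tilt [-0.0043  0.0015 -1.    ]
```

View pics/sz10.png

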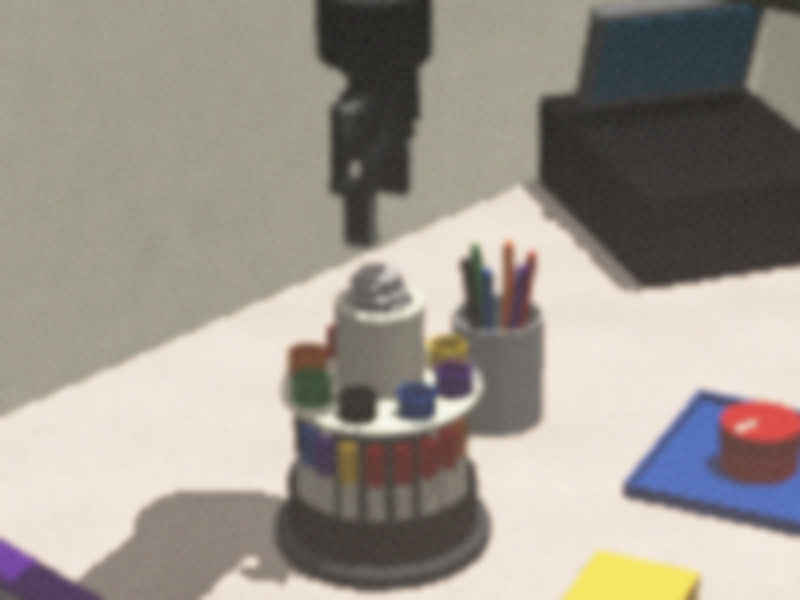

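The fingers hang either side of the post axis, around zoomed column 365–385, in the side view. Descending to the hub and closing.

Call:
jog_arm([
  [100, [0, 0, -0.02], [0, 0, 0]],
  [100, [0, 0, -0.04], [0, 0, 0]],
  [100, [0, 0, -0.06], [0, 0, 0]],
  [100, [0, 0, -0.075], [0, 0, 0]],
  [100, [0, 0, -0.085], [0, 0, 0]],
  [100, [0, 0, -0.085], [0, 0, 0]],
])

```text
time_s: 16.8
ee_pos: [0.6033, -0.0372, 0.1506]
orientation: [-0.684, -0.178, 0.685, -0.177]
contact_force: [-0.0, 0.4, 0.4]
finger_gap: 0.0855
```

```bash
python3 st.py 11
```

```text
t 16.8 yaw -60.92 q [ 1.540e+01  3.400e+00 -2.300e+00 -1.000e-01 -8.440e+01  1.037e+02] [ 0.6033 -0.0372  0.1506] F [-0.   0.4  0.4] M [-0.06  0.02  0.01] gap 0.08548002208227905 tilt [-0.0023  0.0014 -1.    ]
```

View pics/sz11.png

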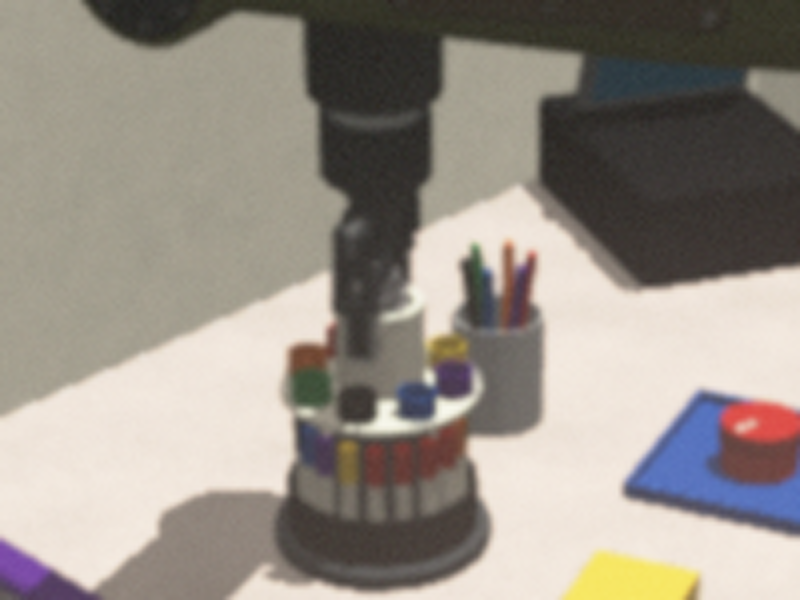

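The fingers straddle the hub, with the near tip at zoomed (360,355) above the cups. No force reads on the tool. Closing.

Call:
jog_arm([
  [80, [0, 0, 0], [0, 0, 0]],
  [70, [0, 0, 0], [0, 0, 0]],
  [60, [0, 0, 0], [0, 0, 0]],
  [50, [0, 0, 0], [0, 0, 0]],
  [40, [0, 0, 0], [0, 0, 0]],
  [40, [0, 0, 0], [0, 0, 0]],
], force=60)

```text
time_s: 17.5
ee_pos: [0.6045, -0.0369, 0.1534]
orientation: [0.685, 0.178, -0.684, 0.177]
contact_force: [-0.1, 0.7, 6.2]
finger_gap: 0.0597
```

```bash
python3 st.py
```

```text
t 17.5 yaw -60.89 q [ 1.540e+01  3.300e+00 -2.200e+00 -1.000e-01 -8.440e+01  1.037e+02] [ 0.6045 -0.0369  0.1534] F [-0.1  0.7  6.2] M [ 0.17  0.13 -0.04] gap 0.059688324737391274 tilt [ 0.0021  0.0016 -1.    ]
```

Call:
jog_arm([
  [40, [0, 0, 0.003], [0, 0, 0]],
  [40, [0, 0, 0.006], [0, 0, 0]],
  [40, [0, 0, 0.01], [0, 0, 0]],
  [40, [0, 0, 0.01], [0, 0, 0]],
])

```text
time_s: 17.9
ee_pos: [0.604, -0.0369, 0.1621]
orientation: [0.684, 0.178, -0.684, 0.177]
contact_force: [0.1, 0.7, -2.3]
finger_gap: 0.0595
```

```bash
python3 st.py 12
```

```text
t 17.9 yaw -60.9 q [ 1.540e+01  3.300e+00 -1.300e+00 -1.000e-01 -8.540e+01  1.037e+02] [ 0.604  -0.0369  0.1621] F [ 0.1  0.7 -2.3] M [-0.   -0.04 -0.03] gap 0.05949444098506234 tilt [-2.0e-04  1.7e-03 -1.0e+00]
```

View pics/sz12.png

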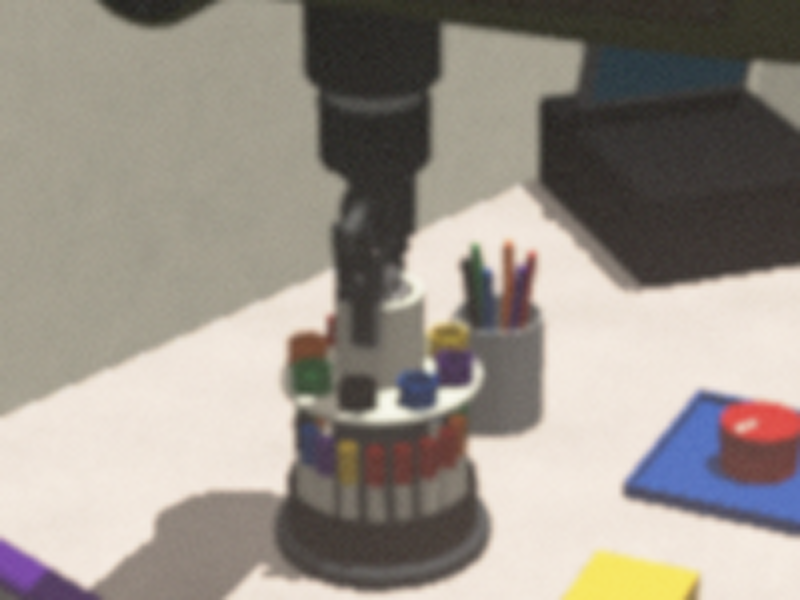

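The tier rises level, its plate now at zoomed row 385, and the reading shows only its weight. Continuing up.

Call:
jog_arm([
  [40, [0, 0, 0.008], [0, 0, 0]],
  [40, [0, 0, 0.02], [0, 0, 0]],
  [40, [0, 0, 0.032], [0, 0, 0]],
  [40, [0, 0, 0.044], [0, 0, 0]],
  [40, [0, 0, 0.056], [0, 0, 0]],
  [40, [0, 0, 0.068], [0, 0, 0]],
  [40, [0, 0, 0.08], [0, 0, 0]],
  [40, [0, 0, 0.092], [0, 0, 0]],
  [40, [0, 0, 0.104], [0, 0, 0]],
  [40, [0, 0, 0.11], [0, 0, 0]],
  [40, [0, 0, 0.11], [0, 0, 0]],
])

```text
time_s: 19.1
ee_pos: [0.6042, -0.0369, 0.2731]
orientation: [0.685, 0.178, -0.684, 0.177]
contact_force: [-0.6, -0.3, -2.7]
finger_gap: 0.0598
```

```bash
python3 st.py 13
```

```text
t 19.1 yaw -60.9 q [ 1.540e+01  3.500e+00  1.050e+01 -1.000e-01 -9.690e+01  1.037e+02] [ 0.6042 -0.0369  0.2731] F [-0.6 -0.3 -2.7] M [-0.02 -0.   -0.01] gap 0.059836483224938404 tilt [ 0.0014  0.0019 -1.    ]
```

View pics/sz13.png

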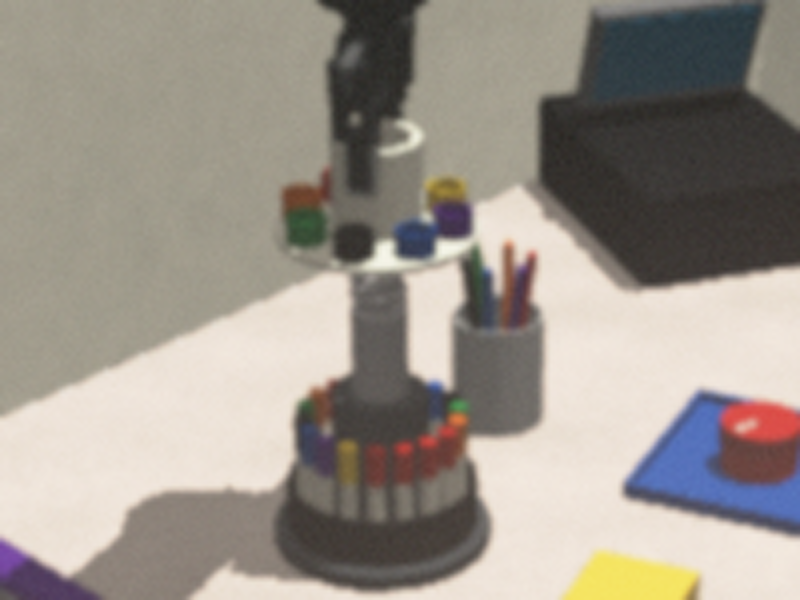

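The side view shows the tier about 28 mm clear of the post top (380,285) and level. Moving over the mat.

Call:
jog_arm([
  [40, [-0.003, 0.008, 0], [0, 0, 0]],
  [40, [-0.009, 0.024, 0], [0, 0, 0]],
  [40, [-0.019, 0.047, 0], [0, 0, 0]],
  [40, [-0.029, 0.073, 0], [0, 0, 0]],
  [40, [-0.04, 0.1, 0], [0, 0, 0]],
  [40, [-0.051, 0.128, 0], [0, 0, 0]],
  [40, [-0.062, 0.156, 0], [0, 0, 0]],
  [40, [-0.073, 0.184, 0], [0, 0, 0]],
  [40, [-0.084, 0.212, 0], [0, 0, 0]],
  [40, [-0.095, 0.24, 0], [0, 0, 0]],
  [40, [-0.106, 0.267, 0], [0, 0, 0]],
  [40, [-0.115, 0.29, 0], [0, 0, 0]],
  [40, [-0.121, 0.306, 0], [0, 0, 0]],
  [40, [-0.124, 0.313, -0.01], [0, 0, 0]],
  [40, [-0.124, 0.313, -0.035], [0, 0, 0]],
  [40, [-0.124, 0.313, -0.065], [0, 0, 0]],
  [40, [-0.124, 0.313, -0.095], [0, 0, 0]],
  [40, [-0.124, 0.313, -0.125], [0, 0, 0]],
  [40, [-0.124, 0.313, -0.145], [0, 0, 0]],
  [40, [-0.124, 0.313, -0.155], [0, 0, 0]],
])

```text
time_s: 21.2
ee_pos: [0.4789, 0.2747, 0.1135]
orientation: [-0.683, -0.177, 0.686, -0.177]
contact_force: [-0.5, -0.1, -2.3]
finger_gap: 0.0597
```

```bash
python3 st.py 14 120 230 110 140
```

```text
t 21.2 yaw -60.95 q [ 50.6  -3.8 -13.4  -0.1 -80.6  68.5] [0.4789 0.2747 0.1135] F [-0.5 -0.1 -2.3] M [0.03 0.   0.06] gap 0.059672302394010036 tilt [-0.0037 -0.0012 -1.    ]
```

View pics/sz14.png

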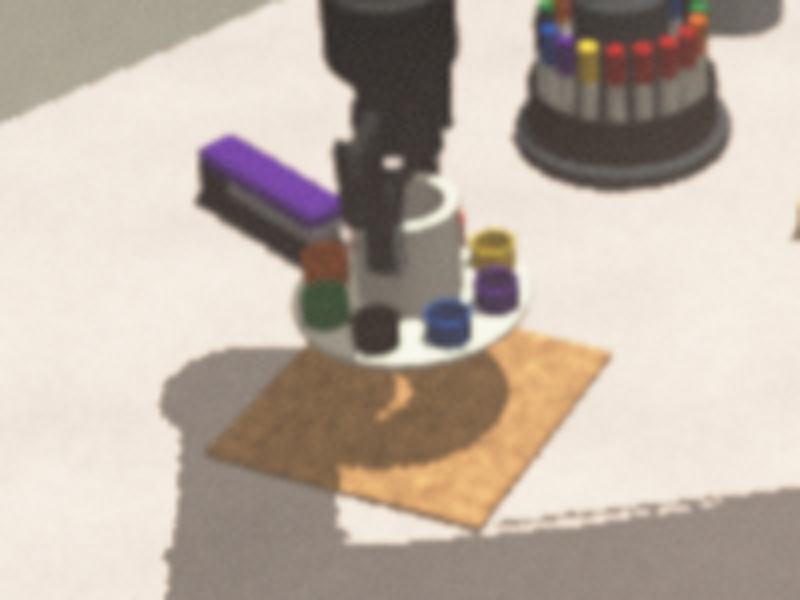

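View pics/tz14.png

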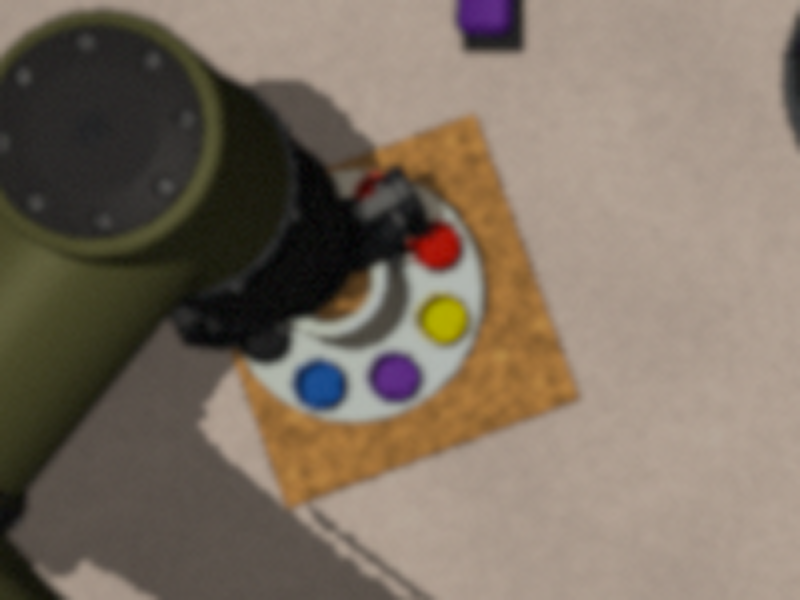

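The tier hangs level above the mat. Lowering close and then feeling for contact.

Call:
jog_arm([
  [40, [0, 0.0005, -0.015], [0, 0, 0]],
  [40, [0, 0.0005, -0.035], [0, 0, 0]],
  [40, [0, 0.0005, -0.052], [0, 0, 0]],
  [40, [0, 0.0005, -0.063], [0, 0, 0]],
  [40, [0, 0.0005, -0.068], [0, 0, 0]],
  [40, [0, 0.0005, -0.07], [0, 0, 0]],
  [40, [0, 0.0005, -0.07], [0, 0, 0]],
])

```text
time_s: 22.0
ee_pos: [0.4802, 0.2768, 0.0474]
orientation: [0.685, 0.178, -0.684, 0.177]
contact_force: [-1.0, 0.0, -2.5]
finger_gap: 0.0601
```

```bash
python3 st.py
```

```text
t 22.0 yaw -60.9 q [ 50.7  -1.4 -18.2  -0.1 -73.1  68.4] [0.4802 0.2768 0.0474] F [-1.   0.  -2.5] M [-0.03 -0.04 -0.01] gap 0.06006390666682837 tilt [ 5.0e-04  2.2e-03 -1.0e+00]
```

Call:
jog_arm([
  [40, [0, 0, -0.002], [0, 0, 0]],
  [40, [0, 0, -0.004], [0, 0, 0]],
  [40, [0, 0, -0.005], [0, 0, 0]],
  [40, [0, 0, -0.006], [0, 0, 0]],
  [40, [0, 0, -0.006], [0, 0, 0]],
])

```text
time_s: 22.5
ee_pos: [0.48, 0.2767, 0.0414]
orientation: [0.685, 0.178, -0.684, 0.177]
contact_force: [-2.4, -0.4, 2.3]
finger_gap: 0.0598
```

Contact at 0.0414, again as predicted. Releasing and withdrawing.

Call:
jog_arm([
  [40, [0, 0, -0.0005], [0, 0, 0]],
  [80, [0, 0, -0.0005], [0, 0, 0]],
  [90, [0, 0, -0.0005], [0, 0, 0]],
  [100, [0, 0, -0.0005], [0, 0, 0]],
  [100, [0, 0, -0.0005], [0, 0, 0]],
  [100, [0, 0, 0.01], [0, 0, 0]],
  [100, [0, 0, 0.03], [0, 0, 0]],
  [100, [0, 0, 0.06], [0, 0, 0]],
  [100, [0, 0, 0.1], [0, 0, 0]],
  [100, [0, 0, 0.14], [0, 0, 0]],
  [100, [0, 0, 0.18], [0, 0, 0]],
  [100, [0, 0, 0.2], [0, 0, 0]],
  [100, [0, 0, 0.2], [0, 0, 0]],
  [100, [0, 0, 0.2], [0, 0, 0]],
])

```text
time_s: 23.9
ee_pos: [0.4798, 0.2768, 0.2415]
orientation: [0.685, 0.179, -0.684, 0.177]
contact_force: [0.4, -0.1, -1.4]
finger_gap: 0.0852
```

```bash
python3 st.py 15 120 230 110 140
```

```text
t 23.9 yaw -60.9 q [ 50.7  -4.7  -1.   -0.1 -93.6  68.4] [0.4798 0.2768 0.2415] F [ 0.4 -0.1 -1.4] M [ 0.   -0.02  0.01] gap 0.0852059375024995 tilt [ 1.0e-04  2.8e-03 -1.0e+00]
```

View pics/sz15.png

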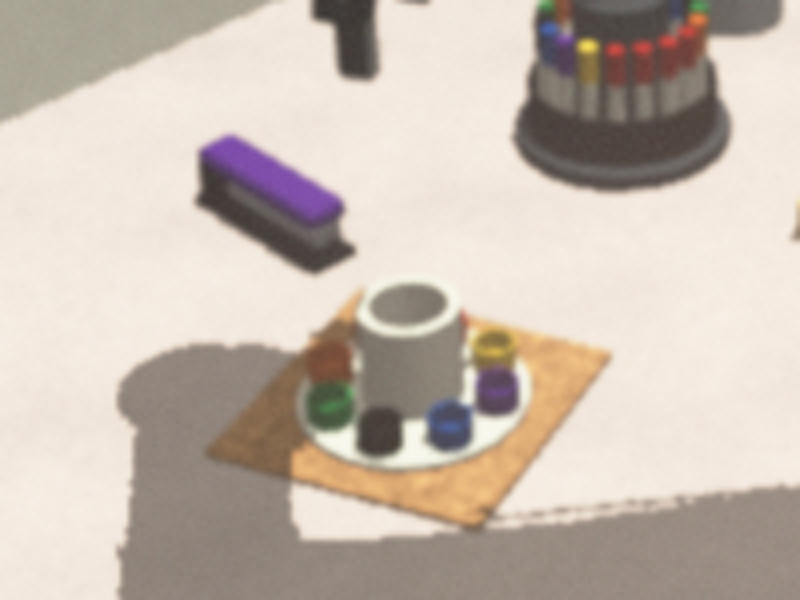

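View pics/top15.png

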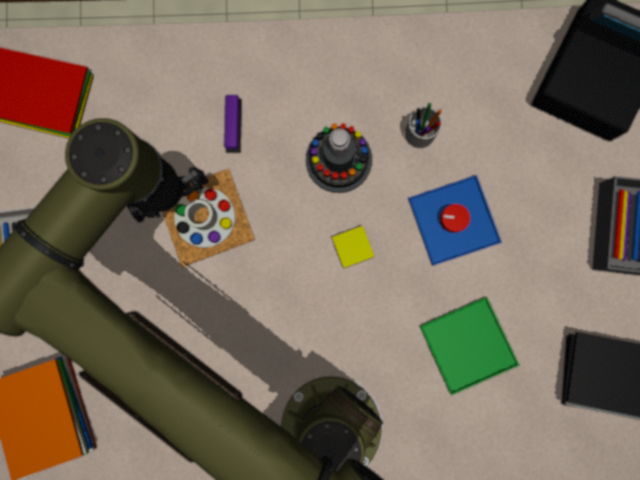

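View pics/side15.png

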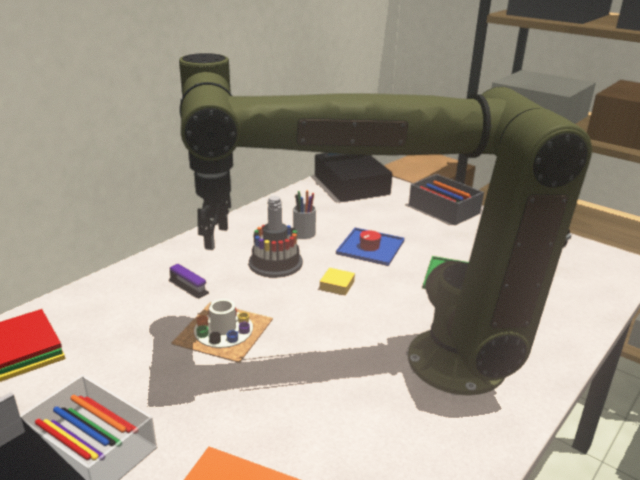

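The pictures show the tier flat with its cups up on the mat, at side (223,330) and top (204,217). The cap is upright in the blue tray at top (455,218). One numeric check, then I'll hand in.

```bash
python3 - <<'E'
from h import *
# tier vs mat in side view (plate top z=.012)
p=np.array([[298,402],[532,392],[405,469]])/4+[120,230]
W=onz("side",p,.012);A=np.c_[2*W[:,:2],np.ones(3)];s=np.linalg.solve(A,(W[:,:2]**2).sum(1));print("tier side",s[:2],np.sqrt(s[2]+s[0]**2+s[1]**2))
m=np.array([[205,455],[610,355],[480,527],[362,290]])/4+[120,230];print("mat side",onz("side",m,.006).mean(0))
for t in("0","15"):
    im=cv2.imread(f"pics/top{t}.png")
    for nm,f,z in(("note",lambda h,s,v:(h>25)&(h<33)&(s>180)&(v>100),.03),("stap",lambda h,s,v:(h>125)&(h<150)&(s>120),.046)):
        k=blobs(im,f)[1][0]; print(t,nm,np.round(cv2.minAreaRect(onz("top",k,z)[:,:2].astype(np.float32))[0],4))
a,b=[cv2.imread(f"pics/top{t}.png")[95:150,400:450].astype(int) for t in("0","15")];print("pencup diff",abs(a-b).mean())
from bench import ctrl;print(ctrl.hand_in())
E
```

```text
tier side [0.47381947 0.27876491] 0.06934823428651588
mat side [0.47500126 0.27826523 0.006     ]
0 note [ 0.4013 -0.062 ]
0 stap [0.6923 0.2031]
15 note [ 0.4013 -0.062 ]
15 stap [0.6923 0.2031]
pencup diff 7.0476363636363635
the job is handed in; nothing more can be done
None
```

The job is done and handed in at about 24 s of the 72 s allowed. No verdict came back, so the results below are from my own checks.

- **Cap:** I turned it about 330° anticlockwise in one grip, following the thread upward. A gentle pull then showed only the cap's weight, so I lifted it off and stood it upright in the blue tray.
- **Tier:** I lifted it straight up off its post and set it down flat, cups up, on the cork mat. In the side view its centre is about 1 mm from the mat's centre.
- **Bystanders:** The stapler and note block measured exactly the same before and after. The pen cup looks unmoved in both final pictures. I only compared its image patch, which differed by 7 grey levels on average, and I did not trace the cause.
- **Forces:** The highest wrist force in my readings at the end of each move was about 6 N. The gripper was open and clear of everything at the end.
- **Disagreements:** The two cameras differed by 3–5 mm in absolute positions, so I used averages. On the first approach joint 6 reached its end stop. I corrected this before touching anything.

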